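# Tea strainer held over the cup

## Robot

A 7-joint arm with a two-finger parallel gripper is mounted at the origin on the work surface. World frame = base frame: x ahead of the robot, y to its left, z up, the work surface at z = 0. Lengths are in m, angles in rad, forces in N, time in s.
With the tool pointing down it reaches from about 0.425 to 0.825 m from the base axis. Payload 3.6 kg.
Tool frame: the origin (TCP) lies on the centre line of the jaws, within the pads' length; the fingertips stand 14 mm ahead of it and the grasp point (between the pads) lies 5 mm behind it; z points along the fingers, y is the line along which they close (so a half turn about z gives the same grasp; the last joint's range is limited). The gripper opens to 85 mm and grips with 20 to 120 N. Pads are 22 mm wide; open, the fingers measure 114 mm over their backs; the gripper's body (76 mm by 85 mm) begins 54 mm behind the grasp point. The pads swing forward as they close: fully open they stand 13 mm farther back than shut.
Start: joints at [1.268, 0.615, -0.013, 1.423, 0.008, 1.103, -0.04], TCP at [0.178, -0.625, 0.245] pointing down, gripper open.
Joint ranges: [-3.12, 3.12], [-0.3, 2.06], [-1.34, 1.32], [0.26, 2.42], [-1.36, 4.5], [0.01, 1.98], [-2.84, 2.84]. Speed limits (rad/s): [2.79, 2.79, 3.14, 3.14, 3.14, 3.14, 3.14].

## Interface

Orientations are given as [roll, pitch, yaw] about the fixed x, y, z axes, in that order (R = Rz(yaw) Ry(pitch) Rx(roll)).
In Python, from station import readout, vision, robot gives the robot as it stands. The module is installed in compiled form; this text tells all that it offers.
- The arm moves only by the tool drive_tool, never from a script. Its argument "series" is a list of rows, each a list of 3 entries, a list of its own where there are three numbers: the turn, a rotation vector about the tool's x, y, z in rad, then the shift along the tool's x, y, z in m, then the opening, from 0 (shut) to 1 (fully open). In form: [[[rx, ry, rz], [x, y, z], fingers], ...]. A call has 1 to 8 rows; each row is the pose to reach, as a shift and turn from the pose commanded when the call began, along the tool's axes at that moment; what a row does not reach only later rows make up. A row lasts 1/12 s, in which the tool goes at most 41.7 mm and 7.16 degrees, less where a joint would pass 70% of its speed; a pose out of reach is approached as far as the arm can. A call with a gripper value outside its range is refused whole. The fingers move at their own pace and stop on an object; "squeeze" is the grip in N (left out, the last holds). Time passes only in rows, so rows that repeat a pose let the fingers close. It gives the time, the measured TCP pose, the force, the opening and the grip force at its end, in the units of the state.
- readout.get_obs(): the state, without advancing time (a new reading comes with each control period).
- vision.grab_frame(name): name is "scene" or "top" or "wrist"; returns a dict with "pixels" (400x640x3 uint8, blue, green, red), "K" (3x3 intrinsics, pixels), "eye" and "rotation" of the camera in the world. Camera axes: x right, y up, looking along -z (the intrinsics and any distortion apply to the point x, -y, -z); pixel columns grow to the right and rows downward; lengths in m; the calibration is good to about 2 mm. The wrist camera is an equidistant fisheye: a pixel r from the principal point sees the ray r / f radians off the axis. A picture is of the moment at which its call begins. There is no depth.
- robot.hand_in(): hands the job in; it is judged then, once.
The state is a dict: "time": time; "joint_pos": joint angles; "joint_velocities": joint speeds; "effort": joint torques, N m; "position": TCP position; "eef_rot": TCP orientation; "contact_force": force on the tool from outside, world axes, zero at the start; "ft_torque": the same for the moment, N m; "opening": opening from 0.0 (shut) to 1.0 (fully open); "grip_force": force on a finger pad.
Only numpy, scipy, OpenCV 4.12 (cv2) and the standard library are available. Lean on these libraries where they do the work, as an engineer would, in place of code of your own. Each camera call takes 0.05 s, during which the arm holds its last target. There are 200 camera calls.

## Task

Get the tea strainer ready for pouring: lay the wooden bar with the round hole across the two posts of the stand, down between the little cheeks so that its hole is over the cup, without dropping it. Then pick up the small two-eared strainer, carry it over the jar rack without knocking the jars, and hold it upright just above the bar, centred over the hole, its ears in line with the length of the bar and about 1 to 1.5 cm of air under it, touching nothing but the fingers. Finish while still holding it there, and leave the dish, measuring cup, spoon and cup lid where they are and the cup standing on the stand.

Things in the scene. Friction and masses are not known exactly. Their poses are not given: they have to be found in the camera images.
- stand: Fixed dark wooden stand, left or right of the jar rack: base 240 x 100 x 10 mm, two posts 24 mm thick, 84 mm wide (y), centred at x = +85 and -85 mm. Flat post tops (seats) at z = 105 mm; on each, two cheeks rise 10 mm more, 68 mm apart along y (4 mm play each side of the bar). Nothing stops the bar along x: centre it. Origin: centre of the underside; x runs through both posts.
- bar: Loose flat bar of light wood, 200 x 60 x 12 mm, about 100 g, with a 44 mm round hole straight through its middle. Symmetric under half turns. Origin: centre of the hole on the underside (top face at z = 12 mm); x along its length. Starts lying flat on the board, with free air for the fingers along both long sides.
- strainer: Small aluminium tea strainer, about 70 g: round straight cup, 40 mm diameter, 50 mm high, flat bottom, with two flat ears (14 mm wide, 3 mm thick) at the rim pointing to +x and -x, reaching 43 mm from the axis. Origin: centre of the underside; x along the ears, z up. Stands upright on the board. Grip its round side across y, between the ears.
- cup: Orange plastic toddler's cup without its lid, 68 mm across the rim, 85 mm high, two side handles reaching 54 mm from the axis; loose, stands on the stand's base midway between the posts. Origin: centre of the underside, z up.
- rack: Jar rack fixed to the counter between the board and the stand: wooden tray 260 x 64 mm with four round jars with steel lids, highest point 110 mm above the counter. Origin: centre of the underside; x along its length, z up.
- board: Fixed wooden serving board, 250 x 240 x 12 mm, flat on the counter; bar and strainer start on it. Origin: centre of the underside (top face at z = 12 mm).
- dish: White ceramic dish, 110 mm across, 28 mm high, on the far side of the counter; bystander. Origin: centre of the underside.
- measuring_cup: Aluminium measuring cup, 66 mm across, 45 mm high, with a flat handle at its rim reaching 106 mm from the axis along its -x, on the far side of the counter; bystander. Origin: centre of the underside.
- spoon: Wooden spoon 220 mm long, lying on the far side of the counter; bystander. Origin: near the middle of its length, x along it.
- cup_lid: Orange lid with a stub spout, 72 mm across, 32 mm high, at the right end of the counter; bystander. Origin: centre of the underside.

How it is judged:
On the way, in this order (a step that is already met when the one before it is completed fails the run):
1. the bar lies across both posts between the cheeks, let go and at rest, its hole over the cup (x of bar in the frame of stand between -0.012 and 0.012 m and y of bar in the frame of stand between -0.006 and 0.006 m and z of bar in the frame of stand between 0.102 and 0.109 m and angle between bar's own z axis and vertical below 0.05 rad and angle between the x axis of bar and the x axis of stand, either way round below 0.12 rad and contact force between the fingers and bar below 0.1 N and linear speed of bar below 0.02 m/s and horizontal distance between cup and bar below 0.016 m and angle between cup's own z axis and vertical below 0.08 rad), for 0.3 s.
2. the strainer passes above the jar rack, its bottom higher than the jars (x of strainer in the frame of rack between -0.2 and 0.2 m and y of strainer in the frame of rack between -0.06 and 0.06 m and z of strainer in the frame of rack above 0.11 m), for 0.04 s.
At the end, for the whole second after the job is handed in: Bar released, flat on both posts between the cheeks (12 mm along); cup upright within 16 mm of the hole axis; strainer held still, touching only the fingers, within 8 mm of the hole axis, 3 to 22 mm above the bar, tilt under 0.12 rad, ears within 0.17 rad of the bar (all of step 1 and horizontal distance between strainer and bar below 0.008 m and z of strainer in the frame of bar between 0.015 and 0.034 m and angle between strainer's own z axis and vertical below 0.12 rad and angle between the x axis of strainer and the x axis of bar, either way round below 0.17 rad and contact force between strainer and bar below 0.05 N and contact force between the fingers and strainer above 0.5 N and linear speed of strainer below 0.02 m/s); the arm keeps its last pose, push and grip.
It fails at once if the jar rack is knocked (over 3 N) (contact force between rack and anything else above 3 N).
It fails at once if the bar is dropped (falls freely by more than about 13 mm) (contact force between the fingers and bar below 0.05 N and linear speed of bar above 0.5 m/s).
It fails at once if the dish, measuring cup, spoon or cup lid is moved more than 30 mm (distance of any of dish, measuring_cup, spoon, cup_lid from where it was at the start of the episode above 0.03 m).
It also fails if it takes over 72 s, if anything falls off the work surface, if the arm or the gripper's body presses on something with over 40 N, if the wrist force passes 120 N, or if a joint passes its speed limit or range.

## Working session

There is one attempt and no reset: what is moved stays moved. The work goes in short steps, Python scripts to look and compute and a tool call to move; the robot and the scene stay as the last step left them, time stands still between calls to the robot, and variables do not carry over. Pictures are saved under pics/ and viewed, at most 11 in all, crops included, and the job is handed in when it is done.

Besides the shell and the picture viewer there is one more tool, called after "Call:" as name(argument=value, ...), one argument or row to a line, values as JSON. drive_tool: Moves the arm, as the interface text tells. Its arguments: {"type":"object","properties":{"series":{"type":"array"},"squeeze":{"type":"number"}},"required":["series"]}

```bash
mkdir -p pics; cat > h.py <<'E'
import numpy as np, cv2
from station import readout, vision, robot
def grab(n):
    f=vision.grab_frame(n); f={k:np.array(v) for k,v in f.items()}; return f
def ray(f,u,v,fish=False):
    K=f["K"]; x=(u-K[0,2])/K[0,0]; y=(v-K[1,2])/K[1,1]
    if fish:
        r=np.hypot(x,y); s=np.sin(r)/r if r>1e-9 else 1; d=np.array([x*s,-y*s,-np.cos(r)])
    else: d=np.array([x,-y,-1.])
    return f["rotation"]@d
def onz(f,u,v,z,fish=False):
    d=ray(f,u,v,fish); e=f["eye"]; return e+d*(z-e[2])/d[2]
E
python3 - <<'E'
from h import *
o=readout.get_obs(); print({k:np.round(v,3) for k,v in o.items()})
for n in ("top","scene"):
    f=grab(n); print(n,f["K"].tolist(),f["eye"],f["rotation"].round(3).tolist()); cv2.imwrite(f"pics/{n}0.png",f["pixels"]); np.savez(f"{n}0.npz",**f)
E
```

```text
{'time': np.float64(0.0), 'joint_pos': array([ 1.267,  0.616, -0.013,  1.425,  0.008,  1.103, -0.04 ]), 'joint_velocities': array([-0.   , -0.   , -0.001,  0.001,  0.   , -0.   , -0.002]), 'effort': array([ 0.0000e+00, -4.6921e+01,  2.5900e-01, -1.7104e+01,  1.0000e-02,
        9.0000e-03, -0.0000e+00]), 'position': array([ 0.177, -0.625,  0.244]), 'eef_rot': array([-3.139,  0.   ,  0.277]), 'contact_force': array([-0.273, -0.396,  0.173]), 'ft_torque': array([0.01 , 0.013, 0.044]), 'grip_force': np.float64(0.0), 'opening': np.float64(1.0)}
top [[449.6592263802651, 0.0, 326.37913809945815], [0.0, 449.6592263802651, 190.02612029236738], [0.0, 0.0, 1.0]] [ 0.47919074 -0.08070973  1.22901884] [0.086, 0.014, -1.577]
scene [[392.89818452613616, 0.0, 310.88798538405524], [0.0, 392.89818452613616, 202.63960174467093], [0.0, 0.0, 1.0]] [1.29829864 0.39635982 0.80771038] [0.821, -0.014, 2.18]
```

```bash
sed -i 's/^def ray/from scipy.spatial.transform import Rotation as Rn\ndef ray/; s/f\["rotation"\]@d/Rn.from_euler("xyz",f["rotation"]).apply(d)/' h.py; python3 -c "
from h import *
f=dict(np.load('top0.npz'));print(onz(f,320,200,0),onz(f,0,0,0),onz(f,640,0,0))"
```

```text
[ 0.55755149 -0.04653405  0.        ] [1.14072854 0.87146404 0.        ] [ 1.11561435 -0.9515241   0.        ]
```

View pics/top0.png

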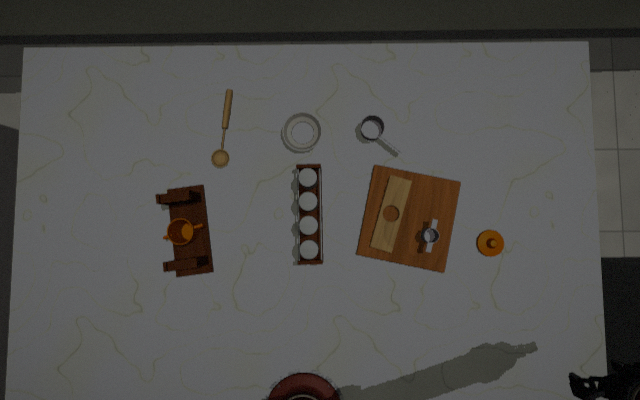

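View pics/scene0.png

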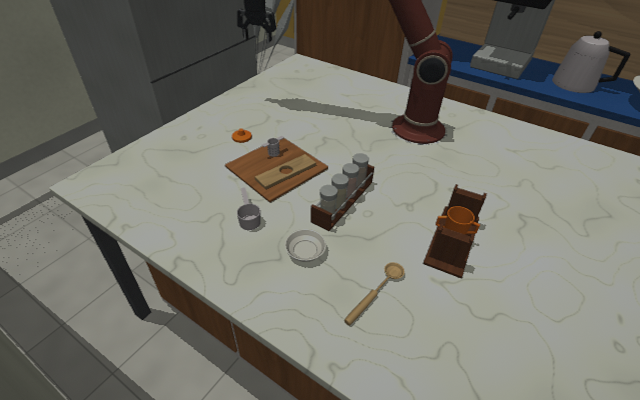

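The top view shows the bar near (391,213), strainer (431,236) with its ears up/down, rack (309,214), stand (185,231) with the cup (180,232).

```bash
python3 - <<'E'
from h import *
f=dict(np.load('top0.npz')); im=f['pixels']
a=im[155:280,350:465]; b=im[178:282,145:225]
g=lambda c,s:cv2.convertScaleAbs(cv2.resize(c,None,fx=s,fy=s,interpolation=cv2.INTER_CUBIC),alpha=1.6)
A=g(a,4);B=g(b,4);H=max(A.shape[0],B.shape[0])
p=lambda c:cv2.copyMakeBorder(c,0,H-c.shape[0],0,0,cv2.BORDER_CONSTANT)
cv2.imwrite('pics/crop.png',np.hstack([p(A),p(B)]))
hsv=cv2.cvtColor(im,cv2.COLOR_BGR2HSV)
for n,(u,v) in dict(bar=(395,190),board=(440,190),marble=(400,300),post=(183,194),base=(200,225),cheek=(165,192),strain=(427,240),ear=(433,224)).items(): print(n,hsv[v,u],im[v,u])
E
```

```text
bar [ 18 138  96] [44 75 96]
board [ 13 188  76] [20 45 76]
marble [150   3  98] [98 97 98]
post [ 11 255  40] [ 0 14 40]
base [ 15 255 100] [  0  51 100]
cheek [ 30  10 101] [ 97 101 101]
strain [105   5 104] [104 103 102]
ear [135   5 103] [103 101 102]
```

View pics/crop.png

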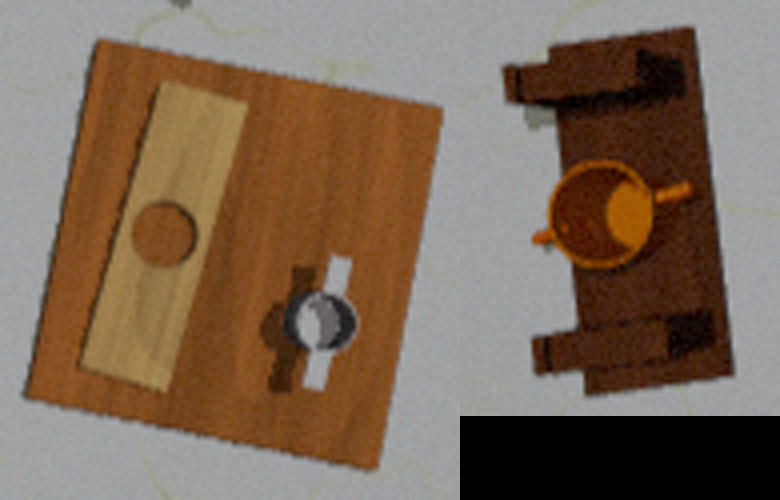

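The crop shows the bar with its hole at crop (164,234), the strainer axis (320,322) with ears along the bar-ish direction, stand base corners at (695,27),(733,374),(585,396),(550,46), and the cup centre near (602,213).

```bash
python3 - <<'E'
from h import *
f=dict(np.load('top0.npz')); im=f['pixels']; hsv=cv2.cvtColor(im,cv2.COLOR_BGR2HSV)
roi=np.zeros(im.shape[:2],np.uint8); roi[165:262,365:415]=255
m=cv2.inRange(hsv,(14,90,60),(25,168,140))&roi
m=cv2.morphologyEx(m,cv2.MORPH_OPEN,np.ones((3,3)))
c=max(cv2.findContours(m,cv2.RETR_EXTERNAL,cv2.CHAIN_APPROX_NONE)[0],key=cv2.contourArea)
P=np.array([onz(f,*q,0.024)[:2] for q in cv2.boxPoints(cv2.minAreaRect(c))])
d=[P[(i+1)%4]-P[i] for i in range(4)];L=max(d,key=np.linalg.norm)
print('bar',P.mean(0),[np.linalg.norm(x) for x in d],np.degrees(np.arctan2(L[1],L[0])))
print('hole', onz(f,350+164/4-.4,155+234/4-.4,.024))
roi[:]=0; roi[210:260,415:450]=255
m=cv2.inRange(hsv,(0,0,60),(180,60,255))&roi
c=max(cv2.findContours(m,cv2.RETR_EXTERNAL,cv2.CHAIN_APPROX_NONE)[0],key=cv2.contourArea)
c=cv2.convexHull(c);r=cv2.minAreaRect(c);P=np.array([onz(f,*q,0.062)[:2] for q in cv2.boxPoints(r)])
d=[P[(i+1)%4]-P[i] for i in range(4)];L=max(d,key=np.linalg.norm)
print('strainer rect',r,P.mean(0),[np.linalg.norm(x) for x in d],np.degrees(np.arctan2(L[1],L[0])))
a=onz(f,350+340/4-.4,155+257/4-.4,.0615);b=onz(f,350+314/4-.4,155+389/4-.4,.0615);print('ears',a,b,(a+b)/2,np.degrees(np.arctan2(*(a-b)[1::-1])))
C=[onz(f,145+(x-460)/4-.4,178+y/4-.4,.01)[:2] for x,y in((695,27),(733,374),(585,396),(550,46))]
C=np.array(C);print('base',C,C.mean(0)); 
for i in range(4):
  e=C[(i+1)%4]-C[i];print(np.linalg.norm(e),np.degrees(np.arctan2(e[1],e[0])))
print('cup',onz(f,145+(602-460)/4-.4,178+213/4-.4,.095))
for v in(163,265): print('rack',onz(f,309,v,.02))
E
```

```text
bar [ 0.51939995 -0.23611096] [np.float64(0.20294197153045676), np.float64(0.06141057423766155), np.float64(0.20256819855035035), np.float64(0.06061113630462697)] -16.827994463695596
hole [ 0.51957119 -0.23577297  0.024     ]
strainer rect ((430.20941162109375, 234.87762451171875), (12.902894973754883, 32.98484420776367), 22.833654403686523) [ 0.46168085 -0.33166664] [np.float64(0.08520744121932437), np.float64(0.032961948421321316), np.float64(0.08509834181530114), np.float64(0.03278800791335012)] -24.125735624056585
ears [ 0.50269309 -0.34411896  0.0615    ] [ 0.41823459 -0.32520662  0.0615    ] [ 0.46046384 -0.33466279  0.0615    ] -12.621725123075313
base [[0.60211064 0.27205512]
 [0.36747867 0.24239813]
 [0.3533658  0.34204032]
 [0.58982741 0.37137701]] [0.47819563 0.30696764]
0.23649883835479082 -172.79613631089757
0.10063666539019496 98.0614926539792
0.23827449701278436 7.07228237021696
0.10007854890654563 -82.94997615488126
cup [0.47608342 0.30433896 0.095     ]
rack [ 0.65710274 -0.01774479  0.02      ]
rack [ 0.38313983 -0.01690016  0.02      ]
```

```bash
cat >> h.py <<'E'
def delta(xyz,yaw_deg):
    o=readout.get_obs(); R=Rn.from_euler("xyz",o["eef_rot"]); T=Rn.from_euler("xyz",[np.pi,0,np.radians(yaw_deg)])
    print("t",round(float(o["time"]),2),"pos",o["position"].round(4),"yaw",np.degrees(o["eef_rot"]).round(2),"F",o["contact_force"].round(1),"open",o["opening"],"grip",o["grip_force"])
    print("turn",(R.inv()*T).as_rotvec().round(4),"shift",R.inv().apply(np.array(xyz)-o["position"]).round(4))
E
python3 -c "
from h import *
delta([.5195,-.236,.16],-16.8)"
```

```text
t 0.1 pos [ 0.1775 -0.6246  0.2442] yaw [-179.86   -0.     15.86] F [0.2 0.1 0. ] open 1.0005998059529104 grip 0.0
turn [-0.0023  0.0007  0.5701] shift [ 0.4352 -0.2801  0.0849]
```

Call:
drive_tool(
  series=[
    [[0, 0, 0.07], [0.03, -0.02, 0.005], 1],
    [[0, 0, 0.14], [0.06, -0.04, 0.01], 1],
    [[0, 0, 0.22], [0.1, -0.064, 0.02], 1],
    [[0, 0, 0.3], [0.134, -0.086, 0.03], 1],
    [[0, 0, 0.38], [0.168, -0.108, 0.035], 1],
    [[0, 0, 0.44], [0.202, -0.13, 0.04], 1],
    [[0, 0, 0.5], [0.236, -0.152, 0.045], 1],
    [[0, 0, 0.57], [0.27, -0.174, 0.055], 1],
  ],
)

```text
time: 0.77
position: [0.3889, -0.3851, 0.1913]
eef_rot: [3.141, -0.001, -0.296]
contact_force: [1.1, 0.2, -1.1]
opening: 0.996
grip_force: 0.0
```

```bash
python3 -c "
from h import *
delta([.5195,-.236,.16],-16.8)"
```

```text
t 0.77 pos [ 0.3889 -0.3851  0.1913] yaw [ 1.7999e+02 -6.0000e-02 -1.6980e+01] F [ 1.1  0.2 -1.1] open 0.9959673967793685 grip 0.0
turn [ 0.0002 -0.0011 -0.0031] shift [ 0.0813 -0.1807  0.0313]
```

Call:
drive_tool(
  series=[
    [[0, 0, 0], [0.015, -0.033, 0.006], 1],
    [[0, 0, 0], [0.03, -0.066, 0.012], 1],
    [[0, 0, 0], [0.045, -0.1, 0.018], 1],
    [[0, 0, 0], [0.06, -0.134, 0.024], 1],
    [[0, 0, 0], [0.075, -0.165, 0.03], 1],
    [[0, 0, 0], [0.081, -0.18, 0.031], 1],
    [[0, 0, 0], [0.081, -0.18, 0.031], 1],
  ],
)

```text
time: 1.35
position: [0.5204, -0.2313, 0.1589]
eef_rot: [-3.137, 0.001, -0.283]
contact_force: [0.0, 0.9, -0.2]
opening: 1.005
grip_force: 0.0
```

```bash
python3 - <<'E'
from h import *
f=grab('wrist'); np.savez('w1.npz',**f); print(f['K'],f['eye'],f['rotation']); cv2.imwrite('pics/w1.png',cv2.convertScaleAbs(f['pixels'],alpha=1.5))
delta([.5195,-.236,.06],-16.8)
E
```

```text
[[309.70691629   0.         319.90134651]
 [  0.         309.70691629 196.33809273]
 [  0.           0.           1.        ]] [ 0.59888453 -0.25418294  0.28766833] [-0.32548156  0.00460879 -1.85446252]
t 1.4 pos [ 0.5183 -0.2348  0.1593] yaw [-1.7991e+02  8.0000e-02 -1.6480e+01] F [-0.5 -0.4  0.5] open 1.0034418094444932 grip 0.0
turn [-0.0015  0.0014  0.0056] shift [0.0016 0.0009 0.0993]
```

View pics/w1.png

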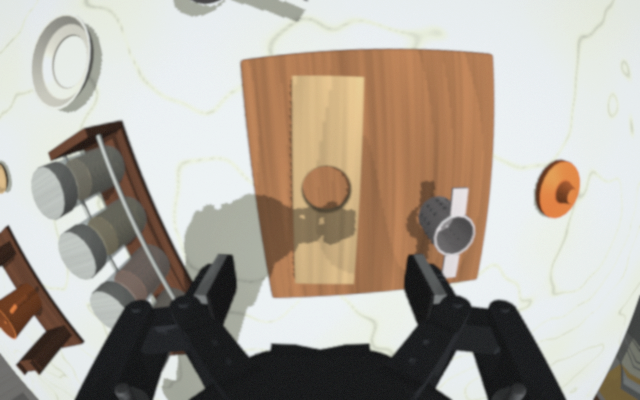

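The wrist view shows bar corners near (292,76),(364,77),(355,284),(295,282), hole (326,188), and strainer ear tips near (460,188),(450,276).

```bash
python3 - <<'E'
from h import *
f=dict(np.load('w1.npz'))
hsv=cv2.cvtColor(f['pixels'],cv2.COLOR_BGR2HSV)
C=np.array([onz(f,u,v,.024,True)[:2] for u,v in((292,76),(364,77),(355,284),(295,282))])
print(C,C.mean(0))
for i in range(4):
  e=C[(i+1)%4]-C[i];print(np.linalg.norm(e),np.degrees(np.arctan2(e[1],e[0])))
print('hole',onz(f,326,188,.024,True))
a=onz(f,460,188,.0615,True);b=onz(f,450,276,.0615,True);print('ears',a,b,(a+b)/2,np.linalg.norm(a-b),np.degrees(np.arctan2(*(a-b)[1::-1])))
print('rim',onz(f,454,233,.062,True))
E
```

```text
[[ 0.62199288 -0.2354088 ]
 [ 0.60470096 -0.29304867]
 [ 0.4124178  -0.23614984]
 [ 0.43210731 -0.17776588]] [ 0.51780474 -0.2355933 ]
0.060177774190122164 -106.6992050358304
0.20052503558792076 163.51590129569198
0.0616146392176792 71.36374676659355
0.1984420202509664 -16.88653916614943
hole [ 0.51980874 -0.23552252  0.024     ]
ears [ 0.500896   -0.34394709  0.0615    ] [ 0.41770684 -0.32566223  0.0615    ] [ 0.45930142 -0.33480466  0.0615    ] 0.08517494900046639 -12.396412965434994
rim [ 0.46199653 -0.33334053  0.062     ]
```

Call:
drive_tool(
  series=[
    [[0, 0, 0.006], [0.001, 0.001, 0.035], 1],
    [[0, 0, 0.006], [0.001, 0.001, 0.07], 1],
    [[0, 0, 0.006], [0.001, 0.001, 0.1], 1],
    [[0, 0, 0.006], [0.001, 0.001, 0.12], 1],
    [[0, 0, 0.006], [0.001, 0.001, 0.134], 1],
    [[0, 0, 0.006], [0.001, 0.001, 0.137], 1],
    [[0, 0, 0.006], [0.001, 0.001, 0.137], 1],
  ],
)

```text
time: 1.98
position: [0.516, -0.2405, 0.0223]
eef_rot: [3.141, 0.003, -0.302]
contact_force: [-0.2, -0.6, -0.6]
opening: 1.003
grip_force: 0.0
```

```bash
python3 -c "
from h import *
delta([.5192,-.2358,.022],-16.8)"
```

```text
t 1.98 pos [ 0.516  -0.2405  0.0223] yaw [ 1.7994e+02  1.5000e-01 -1.7290e+01] F [-0.2 -0.6 -0.6] open 1.0028298367970199 grip 0.0
turn [ 0.001   0.0026 -0.0086] shift [ 0.0016 -0.0054  0.0003]
```

Call:
drive_tool(
  series=[
    [[0, 0, 0], [0, 0, 0], 1],
    [[0, 0, 0], [0, 0, 0], 1],
    [[0, 0, 0], [0, 0, 0], 1],
  ],
)

```text
time: 2.23
position: [0.5185, -0.2397, 0.0245]
eef_rot: [3.141, -0.003, -0.3]
contact_force: [-0.1, 0.3, 0.5]
opening: 0.999
grip_force: 0.0
```

```bash
python3 -c "
from h import *
delta([.5192,-.2358,.022],-16.8)
for i in range(3): grab('wrist'); delta([.5192,-.2358,.022],-16.8)"
```

```text
t 2.23 pos [ 0.5185 -0.2397  0.0245] yaw [ 1.7997e+02 -1.5000e-01 -1.7160e+01] F [-0.1  0.3  0.5] open 0.9992682483621519 grip 0.0
turn [ 0.0004 -0.0026 -0.0064] shift [-0.0004 -0.0039  0.0025]
t 2.28 pos [ 0.5184 -0.2394  0.0244] yaw [ 1.7998e+02 -1.3000e-01 -1.7150e+01] F [ 0.4 -0.   1.2] open 0.999892742761488 grip 0.0
turn [ 0.0003 -0.0023 -0.0061] shift [-0.0003 -0.0037  0.0024]
t 2.33 pos [ 0.5183 -0.2392  0.0242] yaw [ 1.7999e+02 -1.1000e-01 -1.7140e+01] F [-0.4  0.7  0.6] open 1.0026090235652103 grip 0.0
turn [ 0.0002 -0.0019 -0.0059] shift [-0.0002 -0.0035  0.0022]
t 2.38 pos [ 0.5182 -0.2391  0.0239] yaw [ 1.800e+02 -8.000e-02 -1.714e+01] F [-0.2  0.6  0.4] open 0.9985596059909387 grip 0.0
turn [ 0.0001 -0.0014 -0.0059] shift [-0.     -0.0034  0.0019]
```

Call:
drive_tool(
  series=[
    [[0, 0, 0], [0, -0.001, 0], 1],
    [[0, 0, 0], [0, -0.002, 0.001], 1],
    [[0, 0, 0], [0, -0.002, 0.001], 1],
    [[0, 0, 0], [0, -0.002, 0.001], 1],
    [[0, 0, 0], [0, -0.002, 0.001], 1],
    [[0, 0, 0], [0, -0.002, 0.001], 1],
  ],
)

```text
time: 2.88
position: [0.5183, -0.237, 0.0221]
eef_rot: [-3.142, 0.0, -0.299]
contact_force: [0.3, -0.1, -1.1]
opening: 1.004
grip_force: 0.0
```

```bash
python3 -c "
from h import *
delta([.5192,-.2358,.022],-16.8)"
```

```text
t 2.88 pos [ 0.5183 -0.237   0.0221] yaw [-1.800e+02  1.000e-02 -1.714e+01] F [ 0.3 -0.1 -1.1] open 1.0035617462382223 grip 0.0
turn [-0.      0.0002 -0.0059] shift [ 0.0005 -0.0014  0.0001]
```

Good. Close on the bar.

Call:
drive_tool(
  series=[
    [[0, 0, -0.005], [0, -0.001, 0], 0.85],
    [[0, 0, -0.005], [0, -0.001, 0], 0.75],
    [[0, 0, -0.005], [0, -0.001, 0], 0.68],
    [[0, 0, -0.005], [0, -0.001, 0], 0.6],
    [[0, 0, -0.005], [0, -0.001, 0], 0.5],
    [[0, 0, -0.005], [0, -0.001, 0], 0.5],
    [[0, 0, -0.005], [0, -0.001, 0], 0.5],
    [[0, 0, -0.005], [0, -0.001, 0], 0.5],
  ],
  squeeze=50,
)

```text
time: 3.55
position: [0.5188, -0.236, 0.0225]
eef_rot: [-3.141, -0.0, -0.294]
contact_force: [-0.8, 1.3, 4.7]
opening: 0.681
grip_force: 53.8
```

```bash
python3 - <<'E'
from h import *
f=grab('wrist'); np.savez('w2.npz',**f); cv2.imwrite('pics/w2.png',cv2.convertScaleAbs(f['pixels'],alpha=1.5))
delta([.5192,-.2358,.1],-16.8)
E
```

```text
t 3.6 pos [ 0.5188 -0.236   0.0225] yaw [-1.7999e+02 -2.0000e-02 -1.6850e+01] F [-1.   0.5  5.4] open 0.6835402542210529 grip 53.75061571598053
turn [-0.0002 -0.0003 -0.0009] shift [ 0.0003 -0.0003 -0.0775]
```

View pics/w2.png

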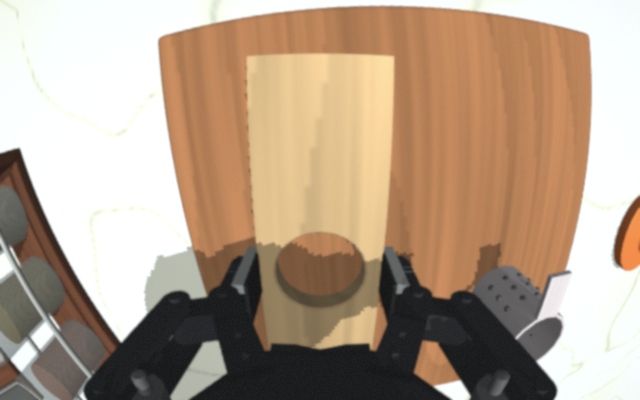

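Call:
drive_tool(
  series=[
    [[0, 0, 0], [0, 0, -0.006], 0.5],
    [[0, 0, 0], [0, 0, -0.02], 0.5],
    [[0, 0, 0], [0, 0, -0.045], 0.5],
    [[0, 0, 0], [0, 0, -0.075], 0.5],
    [[0, 0, 0], [0, 0, -0.105], 0.5],
    [[0, 0, 0], [0, 0, -0.135], 0.5],
    [[0, 0, 0], [0, 0, -0.165], 0.5],
    [[0, 0, 0], [0, 0, -0.19], 0.5],
  ],
  squeeze=70,
)

```text
time: 4.27
position: [0.5186, -0.2363, 0.214]
eef_rot: [3.141, -0.001, -0.295]
contact_force: [1.3, -0.2, -0.9]
opening: 0.682
grip_force: 76.0
```

Call:
drive_tool(
  series=[
    [[0, 0, 0], [0, 0, -0.02], 0.5],
    [[0, 0, -0.01], [-0.005, -0.014, -0.03], 0.5],
    [[0, 0, -0.04], [-0.013, -0.035, -0.03], 0.5],
    [[0, 0, -0.07], [-0.024, -0.062, -0.03], 0.5],
    [[0, 0, -0.1], [-0.036, -0.092, -0.03], 0.5],
    [[0, 0, -0.13], [-0.048, -0.124, -0.03], 0.5],
    [[0, 0, -0.16], [-0.06, -0.156, -0.03], 0.5],
    [[0, 0, -0.19], [-0.072, -0.188, -0.03], 0.5],
  ],
)

```text
time: 4.93
position: [0.5027, -0.0325, 0.2411]
eef_rot: [-3.141, 0.003, -0.102]
contact_force: [1.0, 0.3, -1.8]
opening: 0.68
grip_force: 76.1
```

```bash
python3 -c "
from h import *
delta([.478,.307,.23],7.15)"
```

```text
t 4.93 pos [ 0.5027 -0.0325  0.2411] yaw [-1.7997e+02  1.5000e-01 -5.8200e+00] F [ 1.   0.3 -1.8] open 0.6797613765005575 grip 76.07404589653015
turn [-0.0008  0.0025 -0.2263] shift [-0.059  -0.3352  0.0114]
```

Call:
drive_tool(
  series=[
    [[0, 0, -0.03], [-0.007, -0.034, 0], 0.5],
    [[0, 0, -0.06], [-0.014, -0.07, 0], 0.5],
    [[0, 0, -0.1], [-0.021, -0.106, 0], 0.5],
    [[0, 0, -0.14], [-0.028, -0.142, 0], 0.5],
    [[0, 0, -0.17], [-0.035, -0.178, 0], 0.5],
    [[0, 0, -0.2], [-0.042, -0.214, 0], 0.5],
    [[0, 0, -0.22], [-0.049, -0.25, 0], 0.5],
    [[0, 0, -0.226], [-0.054, -0.282, 0], 0.5],
  ],
)

```text
time: 5.6
position: [0.4772, 0.2541, 0.2411]
eef_rot: [-3.141, 0.003, 0.126]
contact_force: [0.9, 0.6, -0.8]
opening: 0.68
grip_force: 76.1
```

Call:
drive_tool(
  series=[
    [[0, 0, 0], [-0.003, -0.025, 0.002], 0.5],
    [[0, 0, 0], [-0.005, -0.042, 0.006], 0.5],
    [[0, 0, 0], [-0.005, -0.051, 0.01], 0.5],
    [[0, 0, 0], [-0.005, -0.053, 0.011], 0.5],
    [[0, 0, 0], [-0.005, -0.053, 0.011], 0.5],
    [[0, 0, 0], [-0.005, -0.053, 0.011], 0.5],
    [[0, 0, 0], [-0.005, -0.053, 0.011], 0.5],
    [[0, 0, 0], [-0.005, -0.053, 0.011], 0.5],
  ],
)

```text
time: 6.27
position: [0.4692, 0.3013, 0.2314]
eef_rot: [3.141, -0.001, 0.119]
contact_force: [-0.3, -0.0, -0.5]
opening: 0.681
grip_force: 76.1
```

```bash
python3 - <<'E'
from h import *
f=grab('wrist'); np.savez('w3.npz',**f); cv2.imwrite('pics/w3.png',cv2.convertScaleAbs(f['pixels'],alpha=1.7))
f=grab('top'); np.savez('t3.npz',**f)
delta([.478,.307,.15],7.15)
E
```

```text
t 6.37 pos [0.469  0.3018 0.2315] yaw [ 1.80e+02 -3.00e-02  6.88e+00] F [ 0.2  0.2 -1.6] open 0.6788278079058412 grip 76.07032299041748
turn [ 0.0001 -0.0005 -0.0048] shift [ 0.0095 -0.004   0.0815]
```

View pics/w3.png

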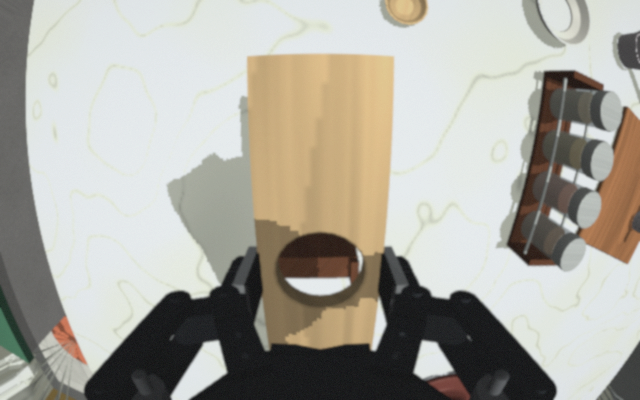

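Bar is square in the grip, hole at (320,265), and it hides the stand; I'll cross-check the stand from the cheek ends in the first top picture.

```bash
python3 - <<'E'
from h import *
f=dict(np.load('top0.npz'))
p=lambda x,y,z:onz(f,145+(x-460)/4-.4,178+y/4-.4,z)[:2]
a=(p(505,65,.115)+p(507,103,.115))/2; b=(p(534,338,.115)+p(537,376,.115))/2
d=a-b; n=np.array([-d[1],d[0]])/np.linalg.norm(d)
print(np.linalg.norm(d),np.degrees(np.arctan2(d[1],d[0])),'centre',(a+b)/2-.042*n, 'depth',np.linalg.norm(p(505,65,.115)-p(507,103,.115)))
s=cv2.imread('pics/scene0.png')[175:285,410:500]
A=cv2.convertScaleAbs(cv2.resize(s,None,fx=5,fy=5,interpolation=cv2.INTER_CUBIC),alpha=1.7)
f3=dict(np.load('t3.npz'))['pixels'][170:290,140:230]
B=cv2.convertScaleAbs(cv2.resize(f3,None,fx=3.8,fy=3.8,interpolation=cv2.INTER_CUBIC),alpha=1.6)
H=max(A.shape[0],B.shape[0]);q=lambda c:cv2.copyMakeBorder(c,0,H-c.shape[0],0,0,cv2.BORDER_CONSTANT)
cv2.imwrite('pics/c2.png',np.hstack([q(A),q(B)])[:, :800])
E
```

```text
0.17014709594990995 7.658288235623016 centre [0.47799265 0.30649746] depth 0.023848942889258994
```

View pics/c2.png

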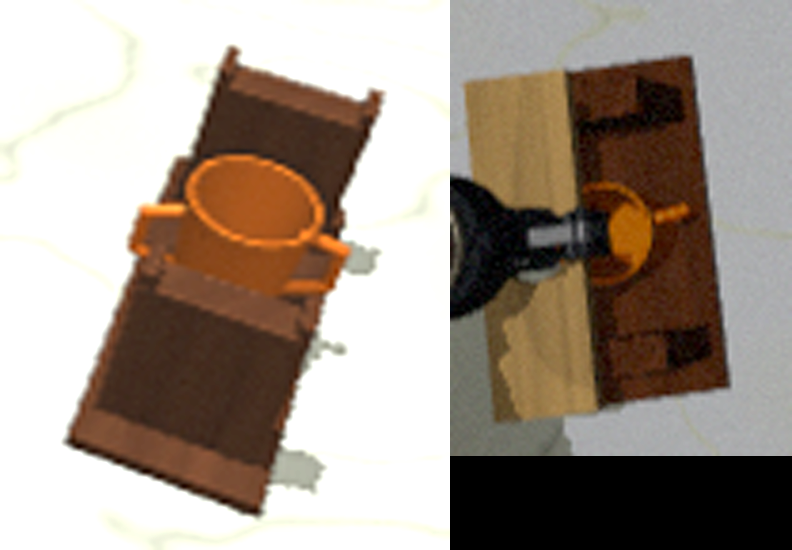

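The scene crop shows both posts with cheeks and the cup between them, handles below the rim. The top crop shows the bar held over it, parallel to the stand.

```bash
python3 -c "
from h import *
delta([.478,.3067,.14],7.4)"
```

```text
t 6.37 pos [0.469  0.3018 0.2315] yaw [ 1.80e+02 -3.00e-02  6.88e+00] F [ 0.2  0.2 -1.6] open 0.6788278079058412 grip 76.07032299041748
turn [ 0.0001 -0.0005 -0.0091] shift [ 0.0095 -0.0038  0.0915]
```

Call:
drive_tool(
  series=[
    [[0, 0, -0.005], [0.004, -0.002, 0.01], 0.5],
    [[0, 0, -0.009], [0.008, -0.003, 0.03], 0.5],
    [[0, 0, -0.009], [0.009, -0.004, 0.055], 0.5],
    [[0, 0, -0.009], [0.009, -0.004, 0.078], 0.5],
    [[0, 0, -0.009], [0.009, -0.004, 0.088], 0.5],
    [[0, 0, -0.009], [0.009, -0.004, 0.09], 0.5],
    [[0, 0, -0.009], [0.009, -0.004, 0.09], 0.5],
    [[0, 0, -0.009], [0.009, -0.004, 0.09], 0.5],
  ],
)

```text
time: 7.03
position: [0.4778, 0.3084, 0.1421]
eef_rot: [-3.14, -0.002, 0.131]
contact_force: [1.0, 0.2, -1.7]
opening: 0.68
grip_force: 76.1
```

```bash
python3 -c "
from h import *
delta([.478,.3067,.128],7.4)"
```

```text
t 7.03 pos [0.4778 0.3084 0.1421] yaw [-1.7994e+02 -1.2000e-01  7.4900e+00] F [ 1.   0.2 -1.7] open 0.6798629403020408 grip 76.07315182685852
turn [-0.0011 -0.002   0.0016] shift [-0.      0.0017  0.0141]
```

Call:
drive_tool(
  series=[
    [[0, 0, 0], [0, 0.001, 0.004], 0.5],
    [[0, 0, 0], [0, 0.001, 0.008], 0.5],
    [[0, 0, 0], [0, 0.001, 0.01], 0.5],
    [[0, 0, 0], [0, 0.001, 0.01], 0.5],
    [[0, 0, 0], [0, 0.001, 0.01], 0.5],
    [[0, 0, 0], [0, 0.001, 0.01], 0.5],
    [[0, 0, 0], [0, 0.001, 0.01], 0.5],
    [[0, 0, 0], [0, 0.001, 0.01], 0.5],
  ],
)

```text
time: 7.7
position: [0.4772, 0.307, 0.1313]
eef_rot: [-3.141, -0.0, 0.131]
contact_force: [-0.5, -0.3, -2.0]
opening: 0.675
grip_force: 76.1
```

```bash
python3 -c "
from h import *
delta([.478,.3067,.117],7.4)"
```

```text
t 7.7 pos [0.4772 0.307  0.1313] yaw [-1.7999e+02 -2.0000e-02  7.5000e+00] F [-0.5 -0.3 -2. ] open 0.6749325517918549 grip 76.07339859008789
turn [-0.0002 -0.0004  0.0017] shift [0.0008 0.0004 0.0143]
```

Call:
drive_tool(
  series=[
    [[0, 0, 0], [0.001, 0, 0.003], 0.5],
    [[0, 0, 0], [0.001, 0, 0.006], 0.5],
    [[0, 0, 0], [0.001, 0, 0.009], 0.5],
    [[0, 0, 0], [0.001, 0, 0.012], 0.5],
    [[0, 0, 0], [0.001, 0, 0.014], 0.5],
    [[0, 0, 0], [0.001, 0, 0.015], 0.5],
    [[0, 0, 0], [0.001, 0, 0.015], 0.5],
    [[0, 0, 0], [0.001, 0, 0.015], 0.5],
  ],
)

```text
time: 8.37
position: [0.4781, 0.3071, 0.1161]
eef_rot: [-3.141, -0.0, 0.131]
contact_force: [0.0, 0.5, -1.0]
opening: 0.678
grip_force: 76.1
```

```bash
python3 -c "
from h import *
delta([.478,.3067,.1155],7.4)"
```

```text
t 8.37 pos [0.4781 0.3071 0.1161] yaw [-1.7999e+02 -1.0000e-02  7.5000e+00] F [ 0.   0.5 -1. ] open 0.6784907477188686 grip 76.07513666152954
turn [-0.0001 -0.0002  0.0017] shift [-0.0002  0.0004  0.0006]
```

Call:
drive_tool(
  series=[
    [[0, 0, 0], [0, 0, 0.0007], 0.5],
    [[0, 0, 0], [0, 0, 0.001], 0.5],
    [[0, 0, 0], [0, 0, 0.001], 0.5],
    [[0, 0, 0], [0, 0, 0.001], 0.5],
  ],
)

```text
time: 8.7
position: [0.4783, 0.3071, 0.1157]
eef_rot: [-3.141, -0.001, 0.131]
contact_force: [-1.0, 0.1, 4.2]
opening: 0.679
grip_force: 76.7
```

Call:
drive_tool(
  series=[
    [[0, 0, 0], [0, 0, 0], 0.68],
    [[0, 0, 0], [0, 0, 0], 0.7],
    [[0, 0, 0], [0, 0, 0], 0.74],
    [[0, 0, 0], [0, 0, 0], 0.8],
    [[0, 0, 0], [0, 0, 0], 0.85],
    [[0, 0, 0], [0, 0, 0], 0.85],
  ],
  squeeze=20,
)

```text
time: 9.2
position: [0.478, 0.307, 0.1149]
eef_rot: [3.142, 0.0, 0.131]
contact_force: [0.8, 0.6, 0.1]
opening: 0.855
grip_force: 0.0
```

Call:
drive_tool(
  series=[
    [[0, 0, 0], [0, 0, -0.006], 0.9],
    [[0, 0, 0], [0, 0, -0.02], 0.9],
    [[0, 0, 0], [0, 0, -0.045], 0.9],
    [[0, 0, 0], [0, 0, -0.08], 0.9],
    [[0, 0, 0], [0, 0, -0.115], 0.9],
    [[0, 0, 0], [0, 0, -0.14], 0.9],
    [[0, 0, 0], [0, 0, -0.15], 0.9],
    [[0, 0, 0], [0, 0, -0.15], 0.9],
  ],
)

```text
time: 9.87
position: [0.4793, 0.3079, 0.2683]
eef_rot: [-3.139, -0.006, 0.131]
contact_force: [-0.5, 0.7, -1.2]
opening: 0.9
grip_force: 0.0
```

```bash
python3 - <<'E'
from h import *
f=grab('wrist'); np.savez('w4.npz',**f); cv2.imwrite('pics/w4.png',cv2.convertScaleAbs(f['pixels'],alpha=1.7))
delta([.46,-.334,.2],-12.5)
E
```

```text
t 9.92 pos [0.4782 0.3071 0.2659] yaw [-1.7994e+02 -1.0000e-01  7.4900e+00] F [ 0.9  0.7 -0.8] open 0.8992222355079892 grip 0.0
turn [-0.0013 -0.0016  0.3489] shift [-0.1018  0.6333  0.0651]
```

View pics/w4.png

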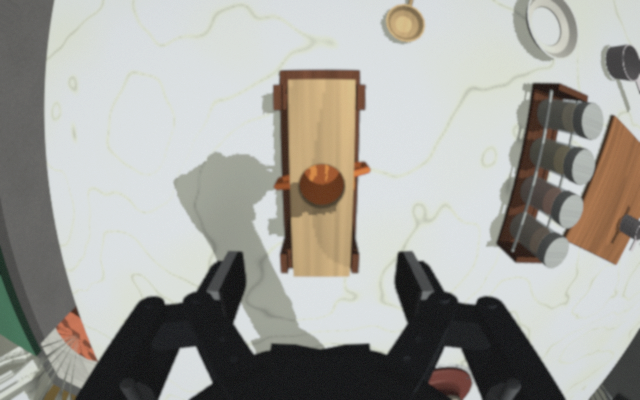

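The bar lies flat between the cheeks: corners near (288,80),(356,79),(349,276),(292,274), hole (322,186); orange cup visible in the hole.

```bash
python3 - <<'E'
from h import *
f=dict(np.load('w4.npz')); q=lambda u,v,z:onz(f,u,v,z,True)[:2]
C=np.array([q(288,80,.117),q(356,79,.117),q(349,276,.117),q(292,274,.117)]);print(C,C.mean(0))
print('hole',q(322,186,.117)); e=C[1]-C[2];g=C[0]-C[3];print(np.degrees(np.arctan2(e[1],e[0])),np.degrees(np.arctan2(g[1],g[0])))
a,b=q(282,71,.01),q(360,70,.01); print('far base end',a,b,(a+b)/2-.12*np.array([np.cos(.129),np.sin(.129)]))
im=f['pixels'];
E
```

```text
[[0.5721659  0.34988948]
 [0.58102812 0.29003   ]
 [0.38275208 0.26497597]
 [0.37728841 0.3257765 ]] [0.47830862 0.30766798]
hole [0.47826397 0.30695434]
7.201689384041582 7.053588243728741
far base end [0.58744905 0.37053835] [0.6012284 0.275712 ] [0.4753358  0.30768807]
```

Call:
drive_tool(
  series=[
    [[0, 0, 0.02], [-0.003, 0.02, 0.003], 0.9],
    [[0, 0, 0.04], [-0.009, 0.056, 0.006], 0.9],
    [[0, 0, 0.06], [-0.015, 0.092, 0.01], 0.9],
    [[0, 0, 0.08], [-0.021, 0.13, 0.012], 0.9],
    [[0, 0, 0.1], [-0.027, 0.168, 0.014], 0.9],
    [[0, 0, 0.12], [-0.033, 0.206, 0.016], 0.9],
    [[0, 0, 0.14], [-0.039, 0.244, 0.018], 0.9],
    [[0, 0, 0.16], [-0.045, 0.282, 0.02], 0.9],
  ],
)

```text
time: 10.58
position: [0.4683, 0.0197, 0.2429]
eef_rot: [3.141, 0.005, -0.03]
contact_force: [1.2, 0.9, -0.5]
opening: 0.9
grip_force: 0.0
```

```bash
python3 -c "
from h import *
delta([.46,-.334,.18],-12.5)"
```

```text
t 10.58 pos [0.4683 0.0197 0.2429] yaw [179.96   0.28  -1.71] F [ 1.2  0.9 -0.5] open 0.8999163444790933 grip 0.0
turn [0.0011 0.0048 0.1883] shift [0.0026 0.3537 0.0631]
```

Call:
drive_tool(
  series=[
    [[0, 0, 0.025], [0, 0.038, 0], 0.9],
    [[0, 0, 0.05], [0.001, 0.076, 0], 0.9],
    [[0, 0, 0.075], [0.001, 0.114, 0.005], 0.9],
    [[0, 0, 0.1], [0.001, 0.152, 0.012], 0.9],
    [[0, 0, 0.125], [0.002, 0.19, 0.022], 0.9],
    [[0, 0, 0.15], [0.002, 0.228, 0.032], 0.9],
    [[0, 0, 0.175], [0.003, 0.266, 0.042], 0.9],
    [[0, 0, 0.188], [0.003, 0.304, 0.052], 0.9],
  ],
)

```text
time: 11.25
position: [0.4628, -0.2833, 0.1902]
eef_rot: [-3.14, 0.005, -0.218]
contact_force: [0.5, 0.5, 0.9]
opening: 0.899
grip_force: 0.0
```

Call:
drive_tool(
  series=[
    [[0, 0, 0], [0, 0.025, 0.005], 0.9],
    [[0, 0, 0], [0, 0.04, 0.01], 0.9],
    [[0, 0, 0], [0, 0.047, 0.01], 0.9],
    [[0, 0, 0], [0, 0.047, 0.01], 0.9],
    [[0, 0, 0], [0, 0.047, 0.01], 0.9],
    [[0, 0, 0], [0, 0.047, 0.01], 0.9],
    [[0, 0, 0], [0, 0.047, 0.01], 0.9],
    [[0, 0, 0], [0, 0.047, 0.01], 0.9],
  ],
)

```text
time: 11.92
position: [0.455, -0.3268, 0.1834]
eef_rot: [-3.141, -0.001, -0.215]
contact_force: [0.3, -0.2, -0.2]
opening: 0.902
grip_force: 0.0
```

```bash
python3 - <<'E'
from h import *
f=grab('wrist'); np.savez('w5.npz',**f); cv2.imwrite('pics/w5.png',cv2.convertScaleAbs(f['pixels'],alpha=1.5))
delta([.46,-.334,.1],-12.5)
E
```

```text
t 11.97 pos [ 0.4549 -0.3271  0.1835] yaw [-1.7998e+02 -4.0000e-02 -1.2330e+01] F [-0.6 -0.2  0.2] open 0.8998719882547428 grip 0.0
turn [-0.0004 -0.0006  0.0031] shift [0.0064 0.0056 0.0835]
```

View pics/w5.png

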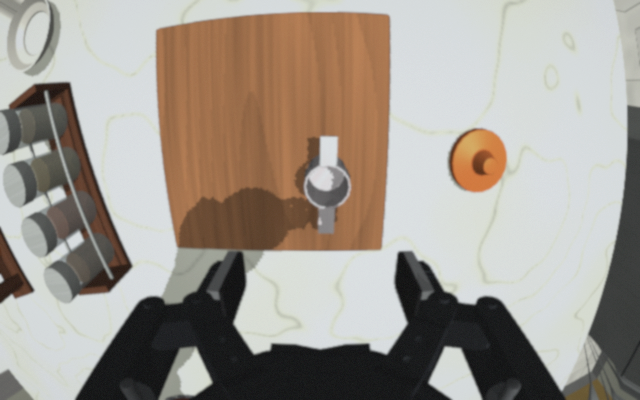

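The strainer is between the fingers: ear tips at about (328,136) and (327,234), rim centre (327,187).

```bash
python3 - <<'E'
from h import *
f=dict(np.load('w5.npz'))
a=onz(f,328.5,136,.0615,True);b=onz(f,327,234.5,.0615,True);print('ears',a,b,(a+b)/2,np.linalg.norm(a-b),np.degrees(np.arctan2(*(a-b)[1::-1])))
print('rim',onz(f,327,187,.062,True))
E
```

```text
ears [ 0.50156508 -0.34340084  0.0615    ] [ 0.41598477 -0.32407674  0.0615    ] [ 0.45877492 -0.33373879  0.0615    ] 0.08773488260197493 -12.72404659513311
rim [ 0.45959452 -0.33322655  0.062     ]
```

Call:
drive_tool(
  series=[
    [[0, 0, 0.004], [0.003, 0.003, 0.015], 0.9],
    [[0, 0, 0.004], [0.005, 0.005, 0.045], 0.9],
    [[0, 0, 0.004], [0.006, 0.005, 0.075], 0.9],
    [[0, 0, 0.004], [0.006, 0.005, 0.1], 0.9],
    [[0, 0, 0.004], [0.006, 0.005, 0.11], 0.9],
    [[0, 0, 0.004], [0.006, 0.005, 0.11], 0.9],
    [[0, 0, 0.004], [0.006, 0.005, 0.11], 0.9],
    [[0, 0, 0.004], [0.006, 0.005, 0.11], 0.9],
  ],
)

```text
time: 12.63
position: [0.4601, -0.3352, 0.0748]
eef_rot: [3.14, -0.003, -0.221]
contact_force: [0.3, 0.4, 0.3]
opening: 0.9
grip_force: 0.0
```

```bash
python3 -c "
from h import *
delta([.4597,-.3337,.037],-12.6)"
```

```text
t 12.63 pos [ 0.4601 -0.3352  0.0748] yaw [179.93  -0.18 -12.66] F [0.3 0.4 0.3] open 0.899903218672954 grip 0.0
turn [ 0.0013 -0.0031 -0.0011] shift [-0.0009 -0.0014  0.0378]
```

Call:
drive_tool(
  series=[
    [[0, 0, 0], [0, 0, 0.01], 0.9],
    [[0, 0, 0], [0, 0, 0.024], 0.9],
    [[0, 0, 0], [0, 0, 0.034], 0.9],
    [[0, 0, 0], [0, 0, 0.037], 0.9],
    [[0, 0, 0], [0, 0, 0.037], 0.9],
    [[0, 0, 0], [0, 0, 0.037], 0.9],
    [[0, 0, 0], [0, 0, 0.037], 0.8],
    [[0, 0, 0], [0, 0, 0.037], 0.7],
  ],
)

```text
time: 13.3
position: [0.4594, -0.3348, 0.0367]
eef_rot: [3.141, -0.001, -0.221]
contact_force: [0.3, 0.2, -0.5]
opening: 0.696
grip_force: 0.0
```

```bash
python3 -c "
from h import *
delta([.4597,-.3337,.037],-12.6)"
```

```text
t 13.3 pos [ 0.4594 -0.3348  0.0367] yaw [ 1.7998e+02 -7.0000e-02 -1.2670e+01] F [ 0.3  0.2 -0.5] open 0.6957480028498566 grip 0.0
turn [ 0.0004 -0.0012 -0.0013] shift [ 0.     -0.0011 -0.0003]
```

Call:
drive_tool(
  series=[
    [[0, 0, 0], [0, -0.001, 0], 0.62],
    [[0, 0, 0], [0, -0.001, 0], 0.56],
    [[0, 0, 0], [0, -0.001, 0], 0.52],
    [[0, 0, 0], [0, -0.001, 0], 0.48],
    [[0, 0, 0], [0, -0.001, 0], 0.44],
    [[0, 0, 0], [0, -0.001, 0], 0.38],
    [[0, 0, 0], [0, -0.001, 0], 0.3],
    [[0, 0, 0], [0, -0.001, 0], 0.3],
  ],
  squeeze=45,
)

```text
time: 13.97
position: [0.4594, -0.3337, 0.0365]
eef_rot: [3.141, -0.001, -0.221]
contact_force: [-0.4, 0.6, 4.8]
opening: 0.466
grip_force: 45.4
```

Call:
drive_tool(
  series=[
    [[0, 0, 0], [0, 0, 0], 0.3],
    [[0, 0, 0], [0, 0, 0], 0.3],
    [[0, 0, 0], [0, 0, -0.005], 0.3],
    [[0, 0, 0], [0, 0, -0.02], 0.3],
    [[0, 0, 0], [0, 0, -0.045], 0.3],
    [[0, 0, 0], [0, 0, -0.075], 0.3],
    [[0, 0, 0], [0, 0, -0.11], 0.3],
    [[0, 0, 0], [0, 0, -0.145], 0.3],
  ],
)

```text
time: 14.63
position: [0.4585, -0.3328, 0.1817]
eef_rot: [-3.14, 0.002, -0.221]
contact_force: [1.2, 0.2, -0.1]
opening: 0.461
grip_force: 45.4
```

Call:
drive_tool(
  series=[
    [[0, 0, 0], [0, 0, -0.03], 0.3],
    [[0, 0, 0], [0, 0, -0.055], 0.3],
    [[0, 0, 0], [0, 0, -0.07], 0.3],
    [[0, 0, 0], [0, 0, -0.07], 0.3],
    [[0, 0, 0], [0, 0, -0.07], 0.3],
    [[0, 0, 0], [0, 0, -0.07], 0.3],
  ],
)

```text
time: 15.13
position: [0.4583, -0.3327, 0.2493]
eef_rot: [-3.14, 0.003, -0.221]
contact_force: [-0.4, 0.1, -1.3]
opening: 0.466
grip_force: 45.4
```

```bash
python3 - <<'E'
from h import *
f=grab('wrist'); np.savez('w6.npz',**f); cv2.imwrite('pics/w6.png',cv2.convertScaleAbs(f['pixels'],alpha=1.5))
delta([.4783,.307,.25],7.3)
E
```

```text
t 15.18 pos [ 0.4583 -0.3326  0.249 ] yaw [-179.9     0.23  -12.67] F [ 0.2  0.3 -0.7] open 0.4625415781705277 grip 45.41228849440813
turn [-0.0024  0.0037 -0.3485] shift [-1.207e-01 -6.285e-01  6.000e-04]
```

View pics/w6.png

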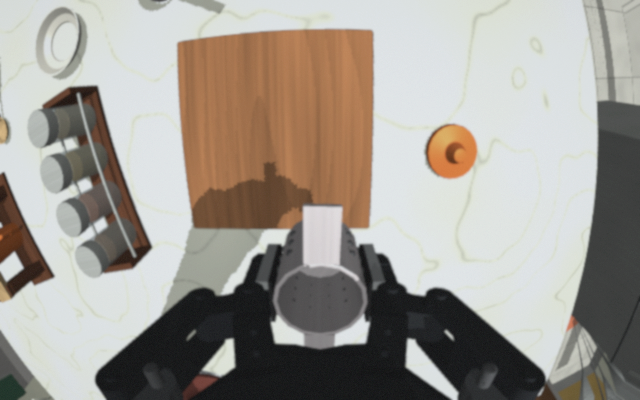

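The strainer hangs upright between the pads, rim centre near (320,298), far ear along tool x.

Call:
drive_tool(
  series=[
    [[0, 0, -0.02], [-0.004, -0.02, 0], 0.3],
    [[0, 0, -0.04], [-0.01, -0.05, 0], 0.3],
    [[0, 0, -0.06], [-0.016, -0.085, 0], 0.3],
    [[0, 0, -0.08], [-0.023, -0.12, 0], 0.3],
    [[0, 0, -0.1], [-0.03, -0.155, 0], 0.3],
    [[0, 0, -0.12], [-0.037, -0.19, 0], 0.3],
    [[0, 0, -0.14], [-0.043, -0.225, 0], 0.3],
    [[0, 0, -0.16], [-0.05, -0.26, 0], 0.3],
  ],
)

```text
time: 15.85
position: [0.4665, -0.0671, 0.2497]
eef_rot: [-3.141, 0.003, -0.06]
contact_force: [0.4, 0.1, -1.2]
opening: 0.462
grip_force: 45.5
```

```bash
python3 -c "
from h import *
delta([.4783,.307,.23],7.3)"
```

```text
t 15.85 pos [ 0.4665 -0.0671  0.2497] yaw [-179.99    0.18   -3.46] F [ 0.4  0.1 -1.2] open 0.46190613882162984 grip 45.459264144301414
turn [-0.0005  0.0031 -0.1877] shift [-0.0107 -0.3741  0.0198]
```

Call:
drive_tool(
  series=[
    [[0, 0, -0.025], [-0.001, -0.036, 0], 0.3],
    [[0, 0, -0.05], [-0.002, -0.074, 0], 0.3],
    [[0, 0, -0.075], [-0.003, -0.112, 0], 0.3],
    [[0, 0, -0.1], [-0.004, -0.15, 0], 0.3],
    [[0, 0, -0.125], [-0.006, -0.188, 0], 0.3],
    [[0, 0, -0.15], [-0.007, -0.226, 0], 0.3],
    [[0, 0, -0.175], [-0.009, -0.264, 0], 0.3],
    [[0, 0, -0.188], [-0.01, -0.3, 0], 0.3],
  ],
)

```text
time: 16.52
position: [0.4746, 0.2331, 0.2495]
eef_rot: [3.141, 0.003, 0.129]
contact_force: [0.3, 0.4, -0.3]
opening: 0.462
grip_force: 45.5
```

Call:
drive_tool(
  series=[
    [[0, 0, 0], [0, -0.03, 0], 0.3],
    [[0, 0, 0], [0, -0.052, 0.004], 0.3],
    [[0, 0, 0], [0, -0.066, 0.012], 0.3],
    [[0, 0, 0], [0, -0.072, 0.02], 0.3],
    [[0, 0, 0], [0, -0.073, 0.02], 0.3],
    [[0, 0, 0], [0, -0.073, 0.02], 0.3],
    [[0, 0, 0], [0, -0.073, 0.02], 0.3],
    [[0, 0, 0], [0, -0.073, 0.02], 0.3],
  ],
)

```text
time: 17.18
position: [0.4676, 0.3017, 0.2314]
eef_rot: [3.141, -0.001, 0.124]
contact_force: [-0.3, -0.0, -0.3]
opening: 0.466
grip_force: 45.5
```

```bash
python3 - <<'E'
from h import *
f=grab('wrist'); np.savez('w7.npz',**f)
delta([.4783,.307,.17],7.3)
o=readout.get_obs();print('rim',onz(f,320,298,o['position'][2]+.0255,True)-o['position'])
E
```

```text
t 17.23 pos [0.4675 0.302  0.2316] yaw [ 1.7998e+02 -5.0000e-02  7.1100e+00] F [ 0.9 -0.1 -1. ] open 0.46779958348721573 grip 45.47387547791004
turn [ 0.0004 -0.0009 -0.0034] shift [ 0.0113 -0.0036  0.0616]
rim [0.00297135 0.0007831  0.0255    ]
```

Call:
drive_tool(
  series=[
    [[0, 0, -0.003], [0.005, -0.002, 0.01], 0.3],
    [[0, 0, -0.003], [0.009, -0.004, 0.03], 0.3],
    [[0, 0, -0.003], [0.01, -0.004, 0.05], 0.3],
    [[0, 0, -0.003], [0.01, -0.004, 0.06], 0.3],
    [[0, 0, -0.003], [0.01, -0.004, 0.062], 0.3],
    [[0, 0, -0.003], [0.01, -0.004, 0.062], 0.3],
    [[0, 0, -0.003], [0.01, -0.004, 0.062], 0.3],
    [[0, 0, -0.003], [0.01, -0.004, 0.062], 0.3],
  ],
)

```text
time: 17.9
position: [0.4768, 0.3093, 0.1703]
eef_rot: [-3.14, -0.002, 0.13]
contact_force: [-0.5, 0.7, -0.6]
opening: 0.465
grip_force: 45.5
```

```bash
python3 - <<'E'
from h import *
delta([.477,.307,.154],7.3)
f=dict(np.load('w6.npz')); p=np.array([.4583,-.3326,.249]); c=np.array([np.cos(np.radians(-12.67)),np.sin(np.radians(-12.67))])
d=(onz(f,322,206,p[2]+.0255,True)-p)[:2]; print('far ear tip along x',d@c)
E
```

```text
t 17.9 pos [0.4768 0.3093 0.1703] yaw [-1.7993e+02 -1.3000e-01  7.4300e+00] F [-0.5  0.7 -0.6] open 0.4653579222495828 grip 45.474668741226196
turn [-0.0012 -0.0023  0.0024] shift [-0.0001  0.0023  0.0163]
far ear tip along x 0.043358911431479616
```

Call:
drive_tool(
  series=[
    [[0, 0, 0], [0, 0.001, 0.003], 0.3],
    [[0, 0, 0], [0, 0.001, 0.007], 0.3],
    [[0, 0, 0], [0, 0.001, 0.011], 0.3],
    [[0, 0, 0], [0, 0.001, 0.014], 0.3],
    [[0, 0, 0], [0, 0.001, 0.015], 0.3],
    [[0, 0, 0], [0, 0.001, 0.015], 0.3],
    [[0, 0, 0], [0, 0.001, 0.015], 0.3],
    [[0, 0, 0], [0, 0.001, 0.015], 0.3],
  ],
)

```text
time: 18.57
position: [0.4763, 0.3079, 0.1542]
eef_rot: [-3.141, -0.0, 0.13]
contact_force: [1.0, -0.7, -0.9]
opening: 0.465
grip_force: 45.5
```

Call:
drive_tool(
  series=[
    [[0, 0, 0], [0, 0, 0], 0.3],
    [[0, 0, 0], [0, 0, 0], 0.3],
    [[0, 0, 0], [0, 0, 0], 0.3],
    [[0, 0, 0], [0, 0, 0], 0.3],
    [[0, 0, 0], [0, 0, 0], 0.3],
    [[0, 0, 0], [0, 0, 0], 0.3],
  ],
)

```text
time: 19.07
position: [0.4762, 0.3079, 0.1542]
eef_rot: [-3.142, -0.0, 0.13]
contact_force: [-0.6, -0.6, -0.6]
opening: 0.465
grip_force: 45.5
```

```bash
python3 - <<'E'
from h import *
delta([.4777,.307,.154],7.3)
f=grab('scene');w=grab('wrist'); delta([.4777,.307,.154],7.3)
s=f['pixels'][130:290,390:520]
A=cv2.convertScaleAbs(cv2.resize(s,None,fx=3,fy=3,interpolation=cv2.INTER_CUBIC),alpha=1.7)
B=cv2.convertScaleAbs(w['pixels'][100:400,130:510],alpha=1.6);q=cv2.copyMakeBorder(B,0,A.shape[0]-B.shape[0],0,0,cv2.BORDER_CONSTANT)
cv2.imwrite('pics/fin.png',np.hstack([A,q]))
E
```

```text
t 19.07 pos [0.4762 0.3079 0.1542] yaw [-180.     -0.      7.44] F [-0.6 -0.6 -0.6] open 0.46506646299279847 grip 45.472325161099434
turn [-0.0001 -0.      0.0025] shift [0.0014 0.001  0.0002]
t 19.17 pos [0.4762 0.3079 0.1542] yaw [-179.99   -0.      7.44] F [-0.4 -0.2 -1.1] open 0.46190152352606934 grip 45.47206453979015
turn [-0.0001 -0.      0.0024] shift [0.0014 0.001  0.0002]
```

View pics/fin.png

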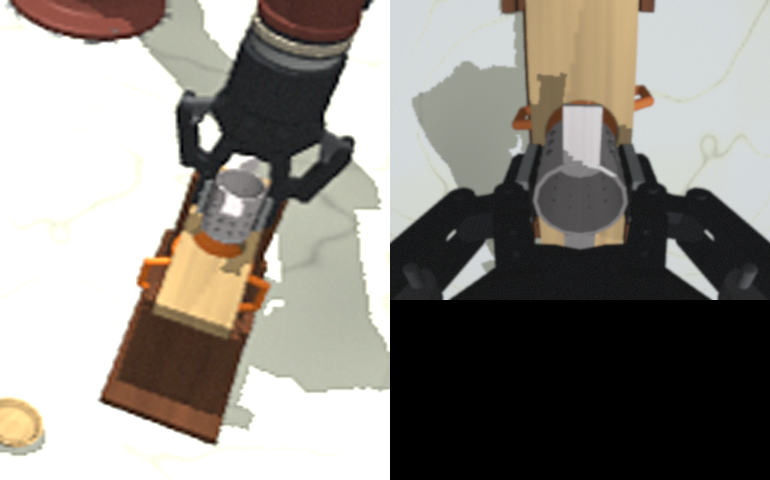

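The strainer hangs upright above the hole, its ears along the bar and the cup standing below. A 1 mm nudge, then hand in.

Call:
drive_tool(
  series=[
    [[0, 0, 0], [0.001, 0.001, 0], 0.3],
    [[0, 0, 0], [0.001, 0.001, 0], 0.3],
    [[0, 0, 0], [0.001, 0.001, 0], 0.3],
    [[0, 0, 0], [0.001, 0.001, 0], 0.3],
    [[0, 0, 0], [0.001, 0.001, 0], 0.3],
    [[0, 0, 0], [0.001, 0.001, 0], 0.3],
    [[0, 0, 0], [0.001, 0.001, 0], 0.3],
    [[0, 0, 0], [0.001, 0.001, 0], 0.3],
  ],
)

```text
time: 19.83
position: [0.4773, 0.307, 0.1542]
eef_rot: [-3.142, -0.0, 0.13]
contact_force: [-0.3, -0.5, -1.0]
opening: 0.464
grip_force: 45.5
```

```bash
python3 - <<'E'
from h import *
delta([.4777,.307,.154],7.3); print(robot.hand_in())
E
```

```text
t 19.83 pos [0.4773 0.307  0.1542] yaw [-180.     -0.      7.44] F [-0.3 -0.5 -1. ] open 0.46414890463617514 grip 45.4722486063838
turn [-0.     -0.      0.0025] shift [0.0004 0.0001 0.0002]
the job is handed in; nothing more can be done
None
```

I handed the job in at 19.8 s (no verdict came back): the bar is seated between the cheeks with its hole over the cup, and the gripper is holding the strainer upright over the hole, by my measurements within about 3 mm of centre and 12–13 mm above the bar.

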